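# Find the tired contact in the remote charging dock

### The arm

A 6-joint arm with a two-finger parallel gripper is mounted at the origin on the work surface. World frame = base frame: x ahead of the robot, y to its left, z up, the work surface at z = 0. Lengths are in mm, angles in rad, forces in N, time in s.
With the tool pointing down it reaches from about 275 to 1000 mm from the base axis. Payload 8.4 kg.
Tool frame: the origin (TCP) lies at the very end of the fingers, on their centre line; the grasp point (between the pads) lies 19 mm behind it; z points along the fingers, y is the line along which they close (so a half turn about z gives the same grasp; the last joint's range is limited). The gripper opens to 85 mm and grips with 20 to 120 N. Pads are 22 mm wide; open, the fingers measure 114 mm over their backs; the gripper's body (76 mm by 85 mm) begins 54 mm behind the grasp point. The pads swing forward as they close: fully open they stand 13 mm farther back than shut.
Start: joints at [1.174, 0.353, 1.633, -0, 1.155, -0.002], TCP at [240.389, 576.924, 231.281] pointing down, gripper open.
Joint ranges: [-2.63, 2.63], [-0.92, 2.1], [0.06, 2.66], [-1.3, 4.44], [0, 2.69], [-3.02, 3.02]. Speed limits (rad/s): [2.22, 2.22, 2.79, 3.14, 3.14, 3.14].

### API

Orientations are given as [roll, pitch, yaw] about the fixed x, y, z axes, in that order (R = Rz(yaw) Ry(pitch) Rx(roll)).
In Python, from rig import sensors, grab_frame, camera_params, order gives the robot as it stands. The module is installed in compiled form; this text tells all that it offers.
- The arm moves only by the tool move_arm, never from a script. Its argument "motion" is a list of rows, each a list of 7 numbers: the turn, a rotation vector about the tool's x, y, z in rad, then the shift along the tool's x, y, z in m, then the finger opening in m, from 0 to 0.0854. A call has 1 to 8 rows; each row is the pose to reach, as a shift and turn from the pose commanded when the call began, along the tool's axes at that moment; what a row does not reach only later rows make up. A row lasts 1/8 s, in which the tool goes at most 62.5 mm and 10.7 degrees, less where a joint would pass 70% of its speed; a pose out of reach is approached as far as the arm can. A call with a gripper value outside its range is refused whole. The fingers move at their own pace and stop on an object; "grip_force" is the grip in N (left out, the last holds). Time passes only in rows, so rows that repeat a pose let the fingers close. It gives the time, the measured TCP pose, the force, the opening and the grip force at its end, in the units of the state.
- sensors.sense(): the state, without advancing time (a new reading comes with each control period).
- grab_frame(name): name is "side" or "top"; returns (picture, depth): 480x640x3 uint8, red, green, blue; 480x640 float32, mm along the optical axis (not along the pixel's ray), 0 where there is no reading.
- camera_params(name): a dict with "camera_matrix" (3x3 intrinsics, pixels), "k1" (the pictures are not rectified: a ray, as slopes to the right and down, at radius r is drawn at 1 + k1 r^2 times it, then the intrinsics apply), "world_from_camera" (4x4, takes a point from camera to world coordinates). Camera axes: x right, y down, z forward; pixel columns grow to the right and rows downward; lengths in mm; the calibration is good to about 2 mm. A picture is of the moment at which its call begins. camera_params takes no time and is no camera call.
- order.sign_off(): hands the job in; it is judged then, once.
The state is a dict: "clock": time; "qpos": joint angles; "qvel": joint speeds; "joint_efforts": joint torques, N m; "eef_pos": TCP position; "tcp_rot": TCP orientation; "contact_force": force on the tool from outside, world axes, zero at the start; "wrist_torque": the same for the moment, N m; "opening": opening from 0.0 (shut) to 1.0 (fully open); "grasp_force": force on a finger pad.
Only numpy, scipy, OpenCV 4.12 (cv2) and the standard library are available. Lean on these libraries where they do the work, as an engineer would, in place of code of your own. Each camera call takes 0.05 s, during which the arm holds its last target. There are 200 camera calls.

### The job

One of the three sprung contact fingers in the opened charging dock has gone weak. From left to right as the robot sees them, press each finger's tip right down onto its stop for a moment to feel how stiff it is, never with more than 20 N, which would bend it. Then pick up the red ring and drop it right down over the tag post behind the weak finger, let go, and leave the other things on the table where they are.

Things in the scene. Friction and masses are not known exactly. Their poses are not given: they have to be found in the camera images.
- dock: Opened charging dock, fixed: grey block 170 x 240 mm (x, y), flat top plate 25 to 45 mm above the table, 6 mm high white rim along the edge nearest the robot. Origin: centre of the plate's top; +x away from the robot, +y to the robot's left, turned up to 0.3 rad. Three contact units stand on it at y = +70, 0, -70 mm (left, middle, right); which stands where changes.
- leaf_a: Sprung contact finger a: a copper strip 14 mm wide, 2 mm thick, 67 mm long, clamped at one end under a small steel bar and rising at about 14 degrees towards the robot (-x of the dock) to its free tip. Origin: its bending point at the clamp, 12 mm above the plate. All three look alike; one of the three is weak.
- tip_a (a point): Top of the brass button (12 mm across) on the free tip of finger a, 31 mm above the plate: press here, straight down. It goes down 8 to 11 mm (each differs), springing back when let go, to a hard rubber-capped stop, where force rises steeply. A good finger takes 0.8 to 1 N per mm, about 9 N at the stop; the weak one 0.3 to 0.4 N per mm, about 4 N.
- post_a (a point): Foot of the brass tag post of finger a, in line with the finger, 51 mm behind its clamp (away from the robot): top centre of a black collar 24 mm across, 6 mm above the plate. The upright post, 9 mm thick, rises 28 mm from this point. The finger's clamp block, 20 mm high, ends 21 mm from the post's axis.
- leaf_b: Sprung contact finger b: a copper strip 14 mm wide, 2 mm thick, 67 mm long, clamped at one end under a small steel bar and rising at about 14 degrees towards the robot (-x of the dock) to its free tip. Origin: its bending point at the clamp, 12 mm above the plate. All three look alike; one of the three is weak.
- tip_b (a point): Top of the brass button (12 mm across) on the free tip of finger b, 31 mm above the plate: press here, straight down. It goes down 8 to 11 mm (each differs), springing back when let go, to a hard rubber-capped stop, where force rises steeply. A good finger takes 0.8 to 1 N per mm, about 9 N at the stop; the weak one 0.3 to 0.4 N per mm, about 4 N.
- post_b (a point): Foot of the brass tag post of finger b, in line with the finger, 51 mm behind its clamp (away from the robot): top centre of a black collar 24 mm across, 6 mm above the plate. The upright post, 9 mm thick, rises 28 mm from this point. The finger's clamp block, 20 mm high, ends 21 mm from the post's axis.
- leaf_c: Sprung contact finger c: a copper strip 14 mm wide, 2 mm thick, 67 mm long, clamped at one end under a small steel bar and rising at about 14 degrees towards the robot (-x of the dock) to its free tip. Origin: its bending point at the clamp, 12 mm above the plate. All three look alike; one of the three is weak.
- tip_c (a point): Top of the brass button (12 mm across) on the free tip of finger c, 31 mm above the plate: press here, straight down. It goes down 8 to 11 mm (each differs), springing back when let go, to a hard rubber-capped stop, where force rises steeply. A good finger takes 0.8 to 1 N per mm, about 9 N at the stop; the weak one 0.3 to 0.4 N per mm, about 4 N.
- post_c (a point): Foot of the brass tag post of finger c, in line with the finger, 51 mm behind its clamp (away from the robot): top centre of a black collar 24 mm across, 6 mm above the plate. The upright post, 9 mm thick, rises 28 mm from this point. The finger's clamp block, 20 mm high, ends 21 mm from the post's axis.
- ring: Loose red plastic tag ring lying flat on the table, 38 mm outside, 18 mm hole, 10 mm high, about 30 g; origin at the centre of its underside, z up. On the right or the left of the dock.
- cup: Bystander: small brass tealight cup, 60 mm across the rim, 35 mm high, standing loose on the table on the side of the dock where the ring is not. Origin: centre of its underside.
- remote: Bystander: black remote control lying loose on the table to the right, 45 x 165 x 18 mm (x, y, z), origin at the centre of its underside.
- pot: Bystander: plant in a brass pot, loose on the table to the left, pot 110 mm across and 100 mm high, with leaves up to 170 mm across and 210 mm high. Origin: centre of its underside.
There are look-alikes about, which are no part of the job. What is meant by the ring is not black or green, and is the smaller of those in its own colour.

How it is judged:
By the outcome, as a careful person would: the job done as asked, in the order asked, and still so for the second after the job is handed in, with the robot touching nothing.
It also fails if it takes over 72 s, if anything falls off the work surface, if the arm or the gripper's body presses on something with over 40 N, if the wrist force passes 120 N, or if a joint passes its speed limit or range.

## Working session

There is one attempt and no reset: what is moved stays moved. The work goes in short steps, Python scripts to look and compute and a tool call to move; the robot and the scene stay as the last step left them, time stands still between calls to the robot, and variables do not carry over. Pictures are saved under pics/ and viewed, at most 10 in all, crops included, and the job is handed in when it is done.

Besides the shell and the picture viewer there is one more tool, called after "Request:" in YAML: its name, and indented under it one key for each argument. move_arm: Moves the arm, as the interface text tells. Its arguments: {"type":"object","properties":{"motion":{"type":"array","items":{"type":"array","items":{"type":"number"}}},"grip_force":{"type":"number"}},"required":["motion"]}

```bash
mkdir -p pics; cat > h.py <<'E'
import numpy as np, cv2
from rig import sensors, grab_frame, camera_params, order
def shot(n,f):
    p,d=grab_frame(n); cv2.imwrite(f'pics/{f}.png',p[:,:,::-1]); np.save(f'{f}.npy',d); return p,d
def ray(n,u,v):
    c=camera_params(n);K=np.array(c["camera_matrix"],float);k=c["k1"]
    r=cv2.undistortPoints(np.array([[[u,v]]],float),K,np.array([k,0,0,0.]))[0,0]
    T=np.array(c["world_from_camera"]);return T[:3,3],T[:3,:3]@np.array([r[0],r[1],1])
def onz(n,u,v,z):
    o,d=ray(n,u,v);return o+d*(z-o[2])/d[2]
def dep(n,u,v,D): 
    o,d=ray(n,u,v);return o+d*D
E
python3 - <<'E'
from h import *
shot('top','t0');shot('side','s0')
for n in('top','side'):print(camera_params(n))
print(sensors.sense())
E
```

```text
{'camera_matrix': array([[463.31430166,   0.        , 318.21523859],
       [  0.        , 463.31430166, 235.55639718],
       [  0.        ,   0.        ,   1.        ]]), 'k1': -0.1193802251940288, 'world_from_camera': array([[-1.77075800e-02, -9.92843140e-01,  1.18105631e-01,
         3.67295489e+02],
       [-9.99802771e-01,  1.65205237e-02, -1.10223272e-02,
         8.80563694e+00],
       [ 8.99227502e-03, -1.18277516e-01, -9.92939861e-01,
         1.42846479e+03],
       [ 0.00000000e+00,  0.00000000e+00,  0.00000000e+00,
         1.00000000e+00]])}
{'camera_matrix': array([[510.82588784,   0.        , 321.94981447],
       [  0.        , 510.82588784, 240.06460747],
       [  0.        ,   0.        ,   1.        ]]), 'k1': -0.10293251261280041, 'world_from_camera': array([[ 7.08323182e-01, -4.99818353e-01,  4.98457504e-01,
        -5.95880645e+01],
       [-7.05661451e-01, -5.19281455e-01,  4.82067099e-01,
        -5.78590551e+02],
       [ 1.78937543e-02, -6.93201547e-01, -7.20521636e-01,
         9.62001103e+02],
       [ 0.00000000e+00,  0.00000000e+00,  0.00000000e+00,
         1.00000000e+00]])}
{'clock': 0.1, 'qpos': array([ 1.17360728e+00,  3.53597302e-01,  1.63405002e+00, -1.43189757e-05,
        1.15519943e+00, -2.39431071e-03]), 'qvel': array([ 0.00022033,  0.00063501, -0.0011291 , -0.00020455, -0.00084028,
        0.00017322]), 'joint_efforts': array([ 1.05092728e-03, -6.06350255e+01, -3.42818499e+01,  1.03202681e-04,
        4.11343121e-03,  3.82809858e-06]), 'eef_pos': array([240.22407982, 576.53213009, 230.62942238]), 'tcp_rot': array([-3.14033853e+00,  1.00900878e-05,  2.74680372e+00]), 'contact_force': array([-0.50180353,  0.14738542, -1.07448784]), 'wrist_torque': array([-0.00121849,  0.01563848, -0.00522733]), 'grasp_force': 0.0, 'opening': 1.0021132914192519}
```

View pics/t0.png

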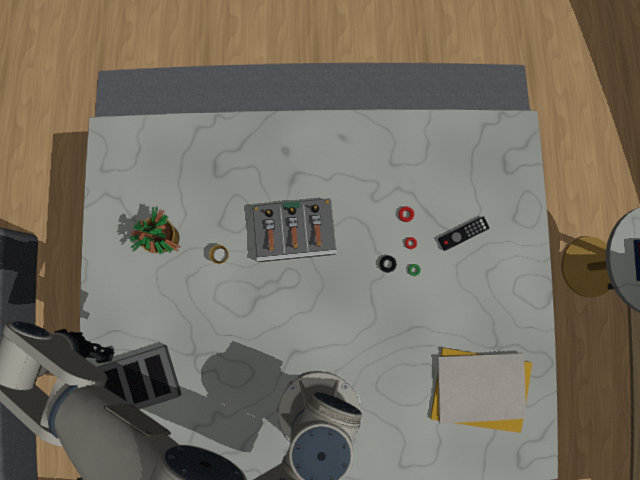

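View pics/s0.png

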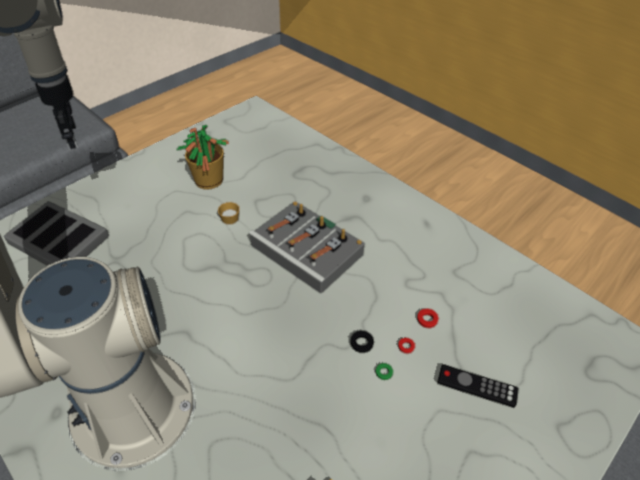

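The top view shows two red rings: a larger one at (405,214) and a smaller one at (410,243). There is also a black ring at (387,263) and a green one at (414,270). The smaller red at (410,243) fits the description, and it is at (406,345) in the side view. The dock is around (291,230), the cup is at (216,254) and the remote is at (462,233).

```bash
python3 - <<'E'
from h import *
t=cv2.imread('pics/t0.png');s=cv2.imread('pics/s0.png')
R=lambda im,x,y,w,h,k:cv2.resize(im[y:y+h,x:x+w],None,fx=k,fy=k,interpolation=cv2.INTER_CUBIC)
a=R(t,240,190,100,75,4);b=R(s,245,195,100,75,4)[:,:];c=R(t,370,195,100,75,4);e=R(s,345,300,100,75,4)
cv2.imwrite('pics/c0.png',np.vstack([np.hstack([a,b]),np.hstack([c,e])]))
for n,im,zs in(('top',t,10),('side',s,10)):
    m=((im[:,:,2]>140)&(im[:,:,1]<70)&(im[:,:,0]<70)).astype(np.uint8)
    N,L,st,ce=cv2.connectedComponentsWithStats(m)
    for i in range(1,N):
        if st[i,4]>25:
            x,y,w,h,A=st[i];u,v=x+w/2-.5,y+h/2-.5
            print(n,st[i],ce[i].round(1),onz(n,*ce[i],7).round(1), onz(n,u,v,7).round(1))
d=np.load('t0.npy')
print([d[v,u] for u,v in((275,250),(330,215),(200,300))],[dep('top',u,v,d[v,u]).round(1) for u,v in((275,250),(330,215),(200,300))])
E
```

```text
top [400 207  14  14  82] [406.6 213.7] [ 600.5 -284.6    7. ] [ 601.2 -284.3    7. ]
top [407 238  10  11  47] [411.6 242.9] [ 508.5 -296.5    7. ] [ 508.3 -296.2    7. ]
side [418 309  20  19 212] [427.5 317.4] [ 601.7 -281.3    7. ] [ 600.5 -282.2    7. ]
side [399 338  15  15 126] [406. 345.] [ 508.8 -292.9    7. ] [ 508.8 -292.8    7. ]
[np.float32(1382.4484), np.float32(1400.1803), np.float32(1417.8948)] [array([490. , 123.4,  49.5]), array([593.7, -43.3,  45.8]), array([343.4, 361.9,  -6.3])]
```

View pics/c0.png

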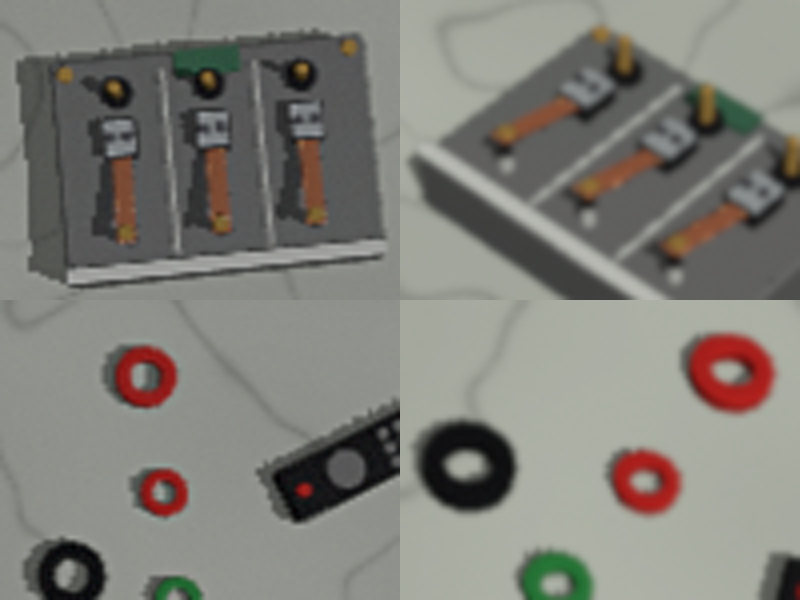

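The enlarged crop confirms the small red ring. It sits between the larger red and green rings, and its outside is visibly smaller than the other red's. The finger buttons show at crop pixels (125,233), (222,224) and (316,214) in the top view.

```bash
python3 - <<'E'
from h import *
def tri(p,q):
    o1,d1=ray('top',*p);o2,d2=ray('side',*q)
    s=np.linalg.lstsq(np.c_[d1,-d2],o2-o1,rcond=None)[0]
    a,b=o1+d1*s[0],o2+d2*s[1];return ((a+b)/2).round(1),np.linalg.norm(a-b).round(1)
T=lambda x,y:((x+.5)/4-.5+240,(y+.5)/4-.5+190)
S=lambda x,y:((x+.5)/4-.5+245,(y+.5)/4-.5+195)
tt=[(125,233),(222,224),(316,214)];ts=[(102,132),(188,186),(275,244)]
pt=[(113,87),(206,77),(300,68)];ps=[(225,40),(307,88),(393,140)]
w=[]
for A,B,z in((tt,ts,76),(pt,ps,79)):
  for p,q in zip(A,B):
    a,b=onz('top',*T(*p),z),onz('side',*S(*q),z);print(z,a.round(1)[:2],b.round(1)[:2],*tri(T(*p),S(*q)));w.append((a+b)[:2]/2)
# rigid fit of the dock: tips at x=-L, posts at x=-L+65+51
for xt in [0]:
  m=np.array([[0,70],[0,0],[0,-70],[116,70],[116,0],[116,-70]],float);w=np.array(w)
  mc,wc=m-m.mean(0),w-w.mean(0)
  H=mc.T@wc;th=np.arctan2(H[0,1]-H[1,0],H[0,0]+H[1,1]);R=np.array([[np.cos(th),-np.sin(th)],[np.sin(th),np.cos(th)]])
  f=mc@R.T+w.mean(0);print(th,f.round(1).tolist(),(w-f).round(1).tolist())
E
```

```text
76 [494.1 133.2] [491.4 132.8] [493.5 134.   73.8] 1.9
76 [499.6  62. ] [498.4  62.2] [499.2  62.3  75.4] 1.0
76 [505.8  -7. ] [503.3  -7.7] [505.4  -6.6  73.6] 1.5
79 [602.2 141.2] [601.4 139.3] [602.8 141.3  76.8] 0.6
79 [608.5  72.4] [607.9  71. ] [609.   72.4  77.3] 0.4
79 [614.1   2.9] [613.3   1.8] [614.5   2.9  77.4] 0.1
0.0829228943732243 [[489.7, 132.0], [495.5, 62.2], [501.3, -7.5], [605.3, 141.6], [611.1, 71.8], [616.9, 2.1]] [[3.0, 1.0], [3.5, -0.1], [3.2, 0.2], [-3.5, -1.3], [-2.9, -0.1], [-3.2, 0.3]]
```

Request:
move_arm:
  motion:
    - [0, 0, -0.15, -0.0505, -0.039, 0.0, 0]
    - [0, 0, -0.3, -0.101, -0.078, 0.005, 0]
    - [0, 0, -0.478, -0.1515, -0.117, 0.02, 0]
    - [0, 0, -0.478, -0.202, -0.156, 0.04, 0]
    - [0, 0, -0.478, -0.2525, -0.195, 0.06, 0]
    - [0, 0, -0.478, -0.303, -0.234, 0.08, 0]
    - [0, 0, -0.478, -0.3535, -0.273, 0.1, 0]
    - [0, 0, -0.478, -0.404, -0.312, 0.115, 0]

```text
clock: 1.1
eef_pos: [480.7, 154.8, 122.4]
tcp_rot: [3.142, -0.0, -3.058]
contact_force: [0.9, 0.5, 0.2]
opening: 0.003
grasp_force: 0.0
```

Request:
move_arm:
  motion:
    - [0, 0, 0, 0, 0, 0.015, 0]
    - [0, 0, 0, 0, 0, 0.026, 0]
    - [0, 0, 0, 0, 0, 0.026, 0]
    - [0, 0, 0, 0, 0, 0.026, 0]

```text
clock: 1.6
eef_pos: [479.9, 157.8, 97.4]
tcp_rot: [3.141, 0.0, -3.056]
contact_force: [-0.7, 0.6, 0.5]
opening: 0.002
grasp_force: 0.0
```

```bash
python3 - <<'E'
from h import *
t,_=shot('top','t1');s,_=shot('side','s1')
st=sensors.sense();print(st['eef_pos'],st['contact_force'],st['tcp_rot'])
R=lambda im,x,y,w,h,k:cv2.resize(im[y:y+h,x:x+w],None,fx=k,fy=k,interpolation=cv2.INTER_CUBIC)[:,:,::-1]
cv2.imwrite('pics/c1.png',np.hstack([R(t,240,190,100,120,4),R(s,225,150,100,120,4)]))
E
```

```text
[480.23766417 157.53308562  97.6318241 ] [ 0.58025526 -0.27239392  0.30408613] [ 3.14134310e+00  9.59778972e-04 -3.05684780e+00]
```

View pics/c1.png

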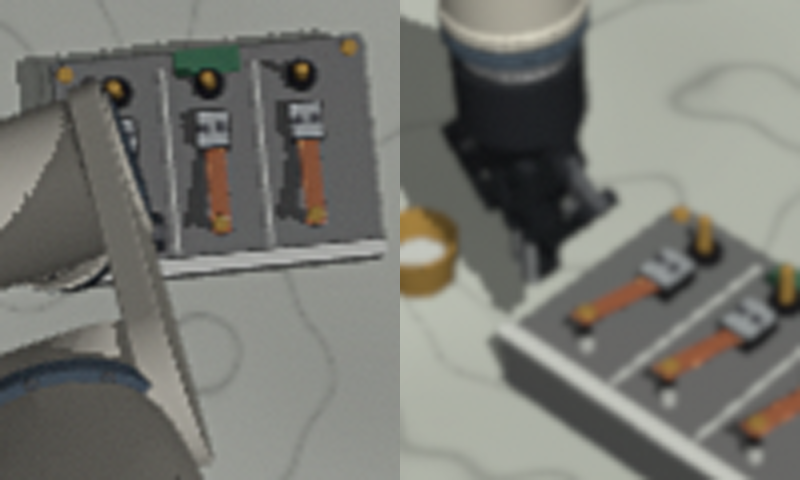

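The side view shows the closed fingertips at crop (540,278), left of and above the left button at (585,315). That matches the measured pose, so I'll move over it.

Request:
move_arm:
  motion:
    - [0, 0, 0, -0.0107, -0.0255, 0.0, 0]
    - [0, 0, 0, -0.0107, -0.0255, 0.012, 0]
    - [0, 0, 0, -0.0107, -0.0255, 0.012, 0]
    - [0, 0, 0, -0.0107, -0.0255, 0.012, 0]

```text
clock: 2.2
eef_pos: [492.5, 132.6, 85.0]
tcp_rot: [3.142, -0.001, -3.058]
contact_force: [0.0, -0.0, -0.3]
opening: 0.001
grasp_force: 0.0
```

```bash
python3 - <<'E'
from h import *
print(onz('side',260,219.5,97))
s,_=shot('side','s2')
st=sensors.sense();print(st['eef_pos'],st['contact_force'])
R=lambda im,x,y,w,h,k:cv2.resize(im[y:y+h,x:x+w],None,fx=k,fy=k,interpolation=cv2.INTER_CUBIC)[:,:,::-1]
cv2.imwrite('pics/c2.png',R(s,230,180,80,70,6))
E
```

```text
[478.98735945 154.41912832  97.        ]
[492.69055778 132.54296056  85.10879842] [ 0.102979   -0.06334737  0.18186762]
```

View pics/c2.png

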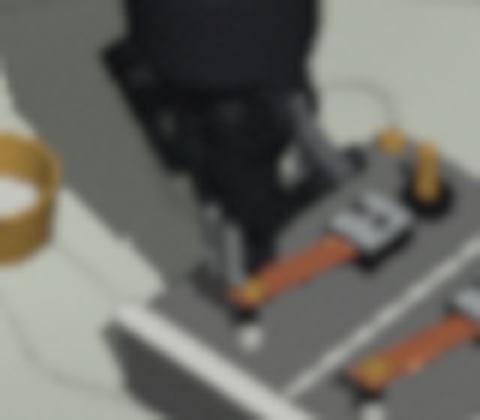

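The closed fingertips are at crop (245,282), right above the left button at (250,293). I'll start pressing.

Request:
move_arm:
  motion:
    - [0, 0, 0, -0.0003, 0.0003, 0.006, 0]
    - [0, 0, 0, -0.0003, 0.0003, 0.01, 0]
    - [0, 0, 0, -0.0003, 0.0003, 0.014, 0]
    - [0, 0, 0, -0.0003, 0.0003, 0.014, 0]

```text
clock: 2.75
eef_pos: [492.9, 132.3, 70.8]
tcp_rot: [-3.142, -0.001, -3.058]
contact_force: [-2.1, -0.2, 2.7]
opening: 0.0
grasp_force: 1.1
```

Request:
move_arm:
  motion:
    - [0, 0, 0, 0, 0, 0.002, 0]
    - [0, 0, 0, 0, 0, 0.002, 0]

```text
clock: 3.0
eef_pos: [493.1, 132.3, 69.0]
tcp_rot: [-3.142, -0.0, -3.058]
contact_force: [-1.5, 0.2, 2.6]
opening: 0.003
grasp_force: 1.3
```

Request:
move_arm:
  motion:
    - [0, 0, 0, 0, 0, 0.001, 0]
    - [0, 0, 0, 0, 0, 0.001, 0]

```text
clock: 3.25
eef_pos: [493.1, 132.3, 68.1]
tcp_rot: [-3.142, -0.0, -3.058]
contact_force: [-1.9, -0.4, 2.4]
opening: 0.003
grasp_force: 1.5
```

Request:
move_arm:
  motion:
    - [0, 0, 0, 0, 0, 0.001, 0]
    - [0, 0, 0, 0, 0, 0.001, 0]

```text
clock: 3.5
eef_pos: [493.1, 132.3, 67.0]
tcp_rot: [-3.142, -0.0, -3.058]
contact_force: [-2.2, 0.2, 2.9]
opening: -0.001
grasp_force: 1.6
```

Request:
move_arm:
  motion:
    - [0, 0, 0, 0, 0, 0.001, 0]
    - [0, 0, 0, 0, 0, 0.001, 0]

```text
clock: 3.75
eef_pos: [493.1, 132.4, 66.0]
tcp_rot: [-3.142, -0.0, -3.058]
contact_force: [-3.6, 0.1, 3.5]
opening: 0.002
grasp_force: 1.8
```

Request:
move_arm:
  motion:
    - [0, 0, 0, 0, 0, 0.0007, 0]
    - [0, 0, 0, 0, 0, 0.0007, 0]

```text
clock: 4.0
eef_pos: [493.1, 132.3, 65.3]
tcp_rot: [-3.142, -0.0, -3.058]
contact_force: [-3.4, 0.2, 3.7]
opening: -0.001
grasp_force: 1.9
```

Request:
move_arm:
  motion:
    - [0, 0, 0, 0, 0, 0.0006, 0]
    - [0, 0, 0, 0, 0, 0.0006, 0]

```text
clock: 4.25
eef_pos: [493.2, 132.4, 64.7]
tcp_rot: [-3.142, -0.0, -3.058]
contact_force: [-2.5, -0.4, 4.4]
opening: 0.003
grasp_force: 2.0
```

Request:
move_arm:
  motion:
    - [0, 0, 0, 0, 0, 0.0006, 0]
    - [0, 0, 0, 0, 0, 0.0006, 0]

```text
clock: 4.5
eef_pos: [493.2, 132.4, 64.2]
tcp_rot: [-3.142, -0.0, -3.058]
contact_force: [-3.3, -0.5, 4.1]
opening: -0.0
grasp_force: 2.3
```

Request:
move_arm:
  motion:
    - [0, 0, 0, 0, 0, 0.0006, 0]
    - [0, 0, 0, 0, 0, 0.0006, 0]

```text
clock: 4.75
eef_pos: [493.1, 132.4, 63.7]
tcp_rot: [-3.142, -0.0, -3.058]
contact_force: [-4.9, -0.8, 6.7]
opening: -0.003
grasp_force: 3.6
```

Request:
move_arm:
  motion:
    - [0, 0, 0, 0, 0, 0.0005, 0]
    - [0, 0, 0, 0, 0, 0.0005, 0]

```text
clock: 5.0
eef_pos: [493.1, 132.4, 63.3]
tcp_rot: [-3.142, -0.0, -3.058]
contact_force: [-4.9, -0.9, 9.6]
opening: 0.001
grasp_force: 4.6
```

The left finger reached its stop at z≈64 with only about 4 N, so it looks weak. On to the middle one.

Request:
move_arm:
  motion:
    - [0, 0, 0, 0, 0, -0.01, 0]
    - [0, 0, 0, 0, 0, -0.025, 0]
    - [0, 0, 0, 0.0002, -0.035, -0.025, 0]
    - [0, 0, 0, 0.0002, -0.0706, -0.025, 0]
    - [0, 0, 0, 0.0002, -0.0706, -0.02, 0]
    - [0, 0, 0, 0.0002, -0.0706, -0.014, 0]
    - [0, 0, 0, 0.0002, -0.0706, -0.014, 0]

```text
clock: 5.88
eef_pos: [498.5, 62.7, 76.6]
tcp_rot: [3.142, -0.001, -3.058]
contact_force: [0.9, 0.3, 0.6]
opening: 0.0
grasp_force: 0.0
```

Request:
move_arm:
  motion:
    - [0, 0, 0, 0, 0, 0.004, 0]
    - [0, 0, 0, 0, 0, 0.007, 0]
    - [0, 0, 0, 0, 0, 0.007, 0]

```text
clock: 6.25
eef_pos: [497.8, 62.4, 69.8]
tcp_rot: [3.141, -0.002, -3.058]
contact_force: [-4.3, 2.3, 6.8]
opening: 0.0
grasp_force: 3.4
```

Request:
move_arm:
  motion:
    - [0, 0, 0, 0, 0, 0.001, 0]
    - [0, 0, 0, 0, 0, 0.001, 0]

```text
clock: 6.5
eef_pos: [497.7, 62.4, 68.9]
tcp_rot: [3.141, -0.002, -3.058]
contact_force: [-4.5, 1.2, 7.2]
opening: -0.0
grasp_force: 3.8
```

Request:
move_arm:
  motion:
    - [0, 0, 0, 0, 0, 0.0007, 0]
    - [0, 0, 0, 0, 0, 0.0007, 0]

```text
clock: 6.75
eef_pos: [497.6, 62.4, 68.3]
tcp_rot: [3.141, -0.003, -3.058]
contact_force: [-5.0, 2.0, 8.3]
opening: 0.004
grasp_force: 4.1
```

Request:
move_arm:
  motion:
    - [0, 0, 0, 0, 0, 0.0006, 0]
    - [0, 0, 0, 0, 0, 0.0006, 0]

```text
clock: 7.0
eef_pos: [497.5, 62.4, 67.7]
tcp_rot: [3.141, -0.003, -3.058]
contact_force: [-5.8, 1.2, 8.7]
opening: 0.0
grasp_force: 4.4
```

Request:
move_arm:
  motion:
    - [0, 0, 0, 0, 0, 0.0006, 0]
    - [0, 0, 0, 0, 0, 0.0006, 0]

```text
clock: 7.25
eef_pos: [497.4, 62.4, 67.1]
tcp_rot: [3.141, -0.003, -3.058]
contact_force: [-7.1, 2.1, 8.0]
opening: 0.001
grasp_force: 4.6
```

Request:
move_arm:
  motion:
    - [0, 0, 0, 0, 0, 0.0005, 0]
    - [0, 0, 0, 0, 0, 0.0005, 0]

```text
clock: 7.5
eef_pos: [497.3, 62.3, 66.6]
tcp_rot: [3.141, -0.003, -3.058]
contact_force: [-7.4, 0.8, 11.1]
opening: -0.002
grasp_force: 4.9
```

Request:
move_arm:
  motion:
    - [0, 0, 0, 0, 0, 0.0004, 0]
    - [0, 0, 0, 0, 0, 0.0004, 0]

```text
clock: 7.75
eef_pos: [497.3, 62.3, 66.3]
tcp_rot: [3.141, -0.003, -3.058]
contact_force: [-8.3, 0.7, 12.8]
opening: -0.001
grasp_force: 6.3
```

Request:
move_arm:
  motion:
    - [0, 0, 0, 0, 0, 0.0002, 0]
    - [0, 0, 0, 0, 0, 0.0002, 0]

```text
clock: 8.0
eef_pos: [497.3, 62.4, 66.3]
tcp_rot: [3.141, -0.003, -3.058]
contact_force: [-8.3, 0.9, 14.3]
opening: -0.004
grasp_force: 7.0
```

The middle finger is stiff (about 0.9 N/mm) and on its stop. Next is the right one.

Request:
move_arm:
  motion:
    - [0, 0, 0, 0, 0, -0.01, 0]
    - [0, 0, 0, 0, 0, -0.023, 0]
    - [0, 0, 0, -0.0014, -0.035, -0.023, 0]
    - [0, 0, 0, -0.0014, -0.0702, -0.023, 0]
    - [0, 0, 0, -0.0014, -0.0702, -0.018, 0]
    - [0, 0, 0, -0.0014, -0.0702, -0.012, 0]
    - [0, 0, 0, -0.0014, -0.0702, -0.012, 0]

```text
clock: 8.88
eef_pos: [505.6, -7.1, 77.5]
tcp_rot: [3.141, -0.001, -3.058]
contact_force: [-0.1, -0.3, -0.3]
opening: -0.001
grasp_force: 0.0
```

Request:
move_arm:
  motion:
    - [0, 0, 0, 0, 0, 0.004, 0]
    - [0, 0, 0, 0, 0, 0.007, 0]
    - [0, 0, 0, 0, 0, 0.007, 0]

```text
clock: 9.25
eef_pos: [505.4, -7.5, 70.8]
tcp_rot: [3.141, -0.001, -3.058]
contact_force: [-3.6, 0.8, 5.1]
opening: 0.003
grasp_force: 2.6
```

Request:
move_arm:
  motion:
    - [0, 0, 0, 0, 0, 0.001, 0]
    - [0, 0, 0, 0, 0, 0.001, 0]

```text
clock: 9.5
eef_pos: [505.6, -7.6, 70.1]
tcp_rot: [3.141, -0.001, -3.058]
contact_force: [-2.9, 1.2, 5.1]
opening: 0.003
grasp_force: 2.9
```

Request:
move_arm:
  motion:
    - [0, 0, 0, 0, 0, 0.001, 0]
    - [0, 0, 0, 0, 0, 0.001, 0]

```text
clock: 9.75
eef_pos: [505.4, -7.6, 69.1]
tcp_rot: [3.141, -0.001, -3.058]
contact_force: [-4.1, 0.5, 7.0]
opening: -0.005
grasp_force: 3.3
```

Request:
move_arm:
  motion:
    - [0, 0, 0, 0, 0, 0.001, 0]
    - [0, 0, 0, 0, 0, 0.001, 0]

```text
clock: 10.0
eef_pos: [505.2, -7.6, 68.1]
tcp_rot: [3.141, -0.002, -3.058]
contact_force: [-4.4, 0.9, 6.8]
opening: -0.0
grasp_force: 3.7
```

Request:
move_arm:
  motion:
    - [0, 0, 0, 0, 0, 0.0006, 0]
    - [0, 0, 0, 0, 0, 0.0006, 0]

```text
clock: 10.25
eef_pos: [505.0, -7.6, 67.5]
tcp_rot: [3.141, -0.002, -3.058]
contact_force: [-5.6, 2.2, 6.6]
opening: 0.0
grasp_force: 3.9
```

Request:
move_arm:
  motion:
    - [0, 0, 0, 0, 0, 0.0005, 0]
    - [0, 0, 0, 0, 0, 0.0005, 0]

```text
clock: 10.5
eef_pos: [505.0, -7.6, 67.0]
tcp_rot: [3.141, -0.002, -3.058]
contact_force: [-6.0, 0.6, 7.9]
opening: 0.002
grasp_force: 4.1
```

Request:
move_arm:
  motion:
    - [0, 0, 0, 0, 0, 0.0005, 0]
    - [0, 0, 0, 0, 0, 0.0005, 0]

```text
clock: 10.75
eef_pos: [504.9, -7.6, 66.5]
tcp_rot: [3.141, -0.002, -3.058]
contact_force: [-6.4, 0.7, 8.5]
opening: -0.001
grasp_force: 4.3
```

Request:
move_arm:
  motion:
    - [0, 0, 0, 0, 0, 0.0005, 0]
    - [0, 0, 0, 0, 0, 0.0005, 0]

```text
clock: 11.0
eef_pos: [504.8, -7.6, 66.0]
tcp_rot: [3.141, -0.002, -3.058]
contact_force: [-6.5, 1.0, 8.9]
opening: 0.003
grasp_force: 4.5
```

Request:
move_arm:
  motion:
    - [0, 0, 0, 0, 0, 0.0005, 0]
    - [0, 0, 0, 0, 0, 0.0005, 0]

```text
clock: 11.25
eef_pos: [504.7, -7.6, 65.5]
tcp_rot: [3.141, -0.003, -3.058]
contact_force: [-7.8, 0.1, 9.8]
opening: -0.0
grasp_force: 4.6
```

Request:
move_arm:
  motion:
    - [0, 0, 0, 0, 0, 0.0004, 0]
    - [0, 0, 0, 0, 0, 0.0004, 0]

```text
clock: 11.5
eef_pos: [504.7, -7.6, 65.2]
tcp_rot: [3.141, -0.003, -3.058]
contact_force: [-7.8, 0.3, 10.7]
opening: -0.004
grasp_force: 5.5
```

Request:
move_arm:
  motion:
    - [0, 0, 0, 0, 0, 0.0004, 0]
    - [0, 0, 0, 0, 0, 0.0004, 0]

```text
clock: 11.75
eef_pos: [504.7, -7.6, 65.0]
tcp_rot: [3.141, -0.003, -3.058]
contact_force: [-8.3, 1.9, 12.7]
opening: 0.001
grasp_force: 6.9
```

All three are pressed, and the left finger is the weak one. Now the ring.

Request:
move_arm:
  motion:
    - [0, 0, 0, 0, 0, -0.02, 0]
    - [0, 0, 0, 0.002, -0.03, -0.04, 0.06]
    - [0, 0, 0, 0.006, -0.085, -0.04, 0.06]
    - [0, 0, 0, 0.01, -0.14, -0.04, 0.06]
    - [0, 0, 0, 0.014, -0.195, -0.04, 0.06]
    - [0, 0, 0, 0.018, -0.25, -0.03, 0.06]
    - [0, 0, 0, 0.0201, -0.2862, -0.01, 0.06]
    - [0, 0, 0, 0.0201, -0.2862, -0.005, 0.06]

```text
clock: 12.75
eef_pos: [509.6, -296.9, 68.5]
tcp_rot: [-3.141, -0.0, -3.061]
contact_force: [-0.2, -0.5, -0.1]
opening: 0.699
grasp_force: 0.0
```

```bash
python3 - <<'E'
from h import *
s,_=shot('side','s3')
st=sensors.sense();print(st['eef_pos'],st['opening'],st['contact_force'])
R=lambda im,x,y,w,h,k:cv2.resize(im[y:y+h,x:x+w],None,fx=k,fy=k,interpolation=cv2.INTER_CUBIC)[:,:,::-1]
cv2.imwrite('pics/c3.png',R(s,340,260,120,100,5))
E
```

```text
[ 509.19866444 -295.26636727   68.24652762] 0.7029690395430235 [-0.85614015 -0.35438714 -1.08231981]
```

View pics/c3.png

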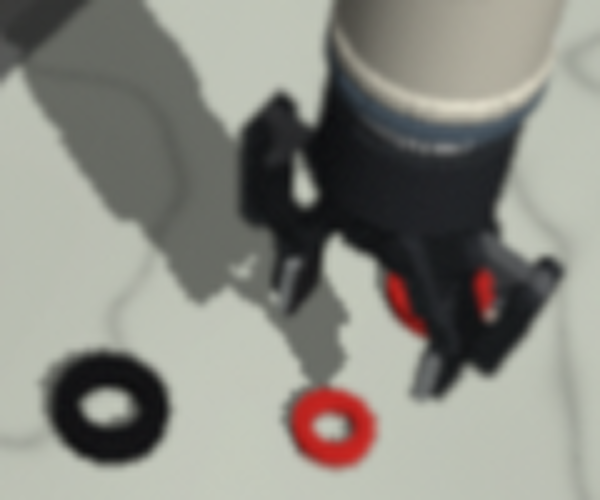

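The open fingers (tips at crop (290,310) and (428,395)) straddle the small red ring at (333,427) with the neighbours clear. I'll descend.

Request:
move_arm:
  motion:
    - [0, 0, 0, 0.0006, 0.0008, 0.03, 0.06]
    - [0, 0, 0, 0.0006, 0.0008, 0.052, 0.06]
    - [0, 0, 0, 0.0006, 0.0008, 0.062, 0.06]
    - [0, 0, 0, 0.0006, 0.0008, 0.0655, 0.06]
    - [0, 0, 0, 0.0006, 0.0008, 0.0655, 0.06]

```text
clock: 13.42
eef_pos: [509.7, -293.8, 4.7]
tcp_rot: [-3.141, 0.001, -3.058]
contact_force: [-0.2, 0.5, -0.6]
opening: 0.703
grasp_force: 0.0
```

Request:
move_arm:
  grip_force: 25
  motion:
    - [0, 0, 0, 0, 0, 0, 0.03]
    - [0, 0, 0, 0, 0, 0, 0.03]
    - [0, 0, 0, 0, 0, 0, 0.03]
    - [0, 0, 0, 0, 0, 0, 0.03]

```text
clock: 13.92
eef_pos: [509.7, -294.2, 5.3]
tcp_rot: [-3.141, 0.001, -3.059]
contact_force: [-1.7, 1.0, 6.9]
opening: 0.423
grasp_force: 24.3
```

Request:
move_arm:
  motion:
    - [0, 0, 0, 0, 0, -0.01, 0.03]
    - [0, 0, 0, 0, 0, -0.04, 0.03]
    - [0, 0, 0, 0, 0, -0.09, 0.03]
    - [0, 0, 0, 0, 0, -0.125, 0.03]
    - [0, 0, 0, 0, 0, -0.125, 0.03]

```text
clock: 14.55
eef_pos: [511.1, -295.1, 132.9]
tcp_rot: [-3.138, 0.005, -3.058]
contact_force: [0.2, -0.6, 0.3]
opening: 0.415
grasp_force: 25.1
```

```bash
python3 - <<'E'
from h import *
s,_=shot('side','s4');t,_=shot('top','t4')
st=sensors.sense();print(st['eef_pos'],st['opening'],st['contact_force'],st['grasp_force'])
R=lambda im,x,y,w,h,k:cv2.resize(im[y:y+h,x:x+w],None,fx=k,fy=k,interpolation=cv2.INTER_CUBIC)[:,:,::-1]
cv2.imwrite('pics/c4.png',R(s,340,200,120,100,5))
E
```

```text
[ 509.08051371 -293.98078076  129.52424663] 0.4182517599033894 [ 0.39510068  0.08831005 -0.58237897] 25.10285183787346
```

View pics/c4.png

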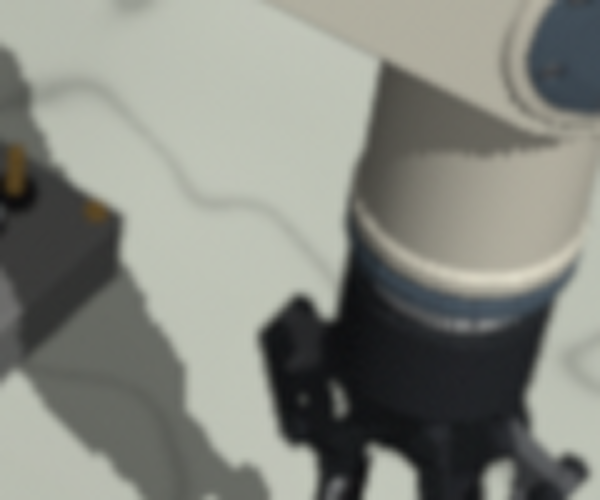

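The crop was cut too high, so the ring is out of frame below it. I'll measure it with the red mask instead.

```bash
python3 - <<'E'
from h import *
for n,f in(('side','s4'),('top','t4')):
    im=cv2.imread(f'pics/{f}.png').astype(int)
    m=((im[:,:,2]>90)&(im[:,:,1]<60)&(im[:,:,0]<60)).astype(np.uint8)
    N,L,st,ce=cv2.connectedComponentsWithStats(m)
    for i in range(1,N):
        if st[i,4]>10:
            print(n,st[i],ce[i].round(1),onz(n,*ce[i],129).round(1))
im=cv2.imread('pics/s4.png');cv2.imwrite('pics/c5.png',cv2.resize(im[275:335,395:455],None,fx=8,fy=8,interpolation=cv2.INTER_CUBIC))
E
```

```text
side [187 145   6   6  11] [189.7 147.5] [503.8 481.9 129. ]
side [407 303  31  24 292] [421.5 315.2] [ 513.1 -307.4  129. ]
side [444 371   6   5  24] [446.7 372.9] [ 442.8 -420.5  129. ]
top [399 207  15  15 127] [405.8 213.8] [ 580.4 -257.   129. ]
```

View pics/c5.png

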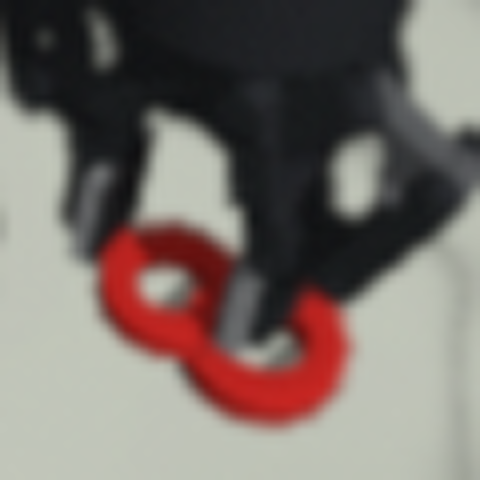

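The crop shows the ring held level, its hole at about full-frame (415.7,310.6). The larger red ring is still on the table behind it.

```bash
python3 - <<'E'
from h import *
for z in(126,129,132,134):print(onz('side',415.7,310.6,z))
st=sensors.sense();print(st['eef_pos'],st['tcp_rot'])
E
```

```text
[ 515.6940716  -291.09506927  126.        ]
[ 513.62966475 -292.12675026  129.        ]
[ 511.56525789 -293.15843125  132.        ]
[ 510.18898666 -293.84621857  134.        ]
[ 509.08051371 -293.98078076  129.52424663] [-3.14118603e+00  5.32071786e-04 -3.05847000e+00]
```

Request:
move_arm:
  motion:
    - [0, 0, 0, -0.01, 0.03, 0, 0.03]
    - [0, 0, 0, -0.026, 0.085, 0, 0.03]
    - [0, 0, 0, -0.043, 0.14, 0, 0.03]
    - [0, 0, 0, -0.06, 0.195, 0, 0.03]
    - [0, 0, 0, -0.077, 0.25, 0, 0.03]
    - [0, 0, 0, -0.094, 0.305, 0, 0.03]
    - [0, 0, 0, -0.111, 0.36, 0, 0.03]
    - [0, 0, 0, -0.12, 0.395, 0, 0.03]

```text
clock: 15.65
eef_pos: [595.3, 112.0, 127.5]
tcp_rot: [-3.142, -0.002, -3.057]
contact_force: [-0.3, 0.0, 0.2]
opening: 0.419
grasp_force: 25.1
```

Request:
move_arm:
  motion:
    - [0, 0, 0, -0.004, 0.015, 0, 0.03]
    - [0, 0, 0, -0.0086, 0.03, 0.01, 0.03]
    - [0, 0, 0, -0.0086, 0.03, 0.025, 0.03]
    - [0, 0, 0, -0.0086, 0.03, 0.03, 0.03]
    - [0, 0, 0, -0.0086, 0.03, 0.03, 0.03]
    - [0, 0, 0, -0.0086, 0.03, 0.03, 0.03]

```text
clock: 16.4
eef_pos: [602.3, 139.6, 99.4]
tcp_rot: [3.142, 0.0, -3.059]
contact_force: [0.0, 0.2, -1.6]
opening: 0.419
grasp_force: 25.1
```

```bash
python3 - <<'E'
from h import *
st=sensors.sense();print(st['eef_pos'],st['contact_force'])
s,_=shot('side','s6')
st=sensors.sense();print(st['eef_pos'],st['opening'],st['grasp_force'],st['tcp_rot'])
im=cv2.imread('pics/s6.png').astype(int)
m=((im[:,:,2]>90)&(im[:,:,1]<60)&(im[:,:,0]<60)).astype(np.uint8)
N,L,S,ce=cv2.connectedComponentsWithStats(m)
for i in range(1,N):
    if S[i,4]>30:print(S[i],ce[i].round(1))
im=im.astype(np.uint8)
cv2.imwrite('pics/c6.png',cv2.resize(im[165:240,260:335],None,fx=8,fy=8,interpolation=cv2.INTER_CUBIC))
E
```

```text
[602.2595027  139.63998669  99.42247455] [ 0.02909952  0.16642766 -1.58082007]
[602.36622262 139.80651123  99.60070217] 0.4201384106603049 25.12442797422409 [ 3.14153009e+00  6.50419298e-04 -3.05903960e+00]
[293 193  11  12  81] [297.8 198.7]
[417 309  21  18 224] [426.9 317.6]
```

View pics/c6.png

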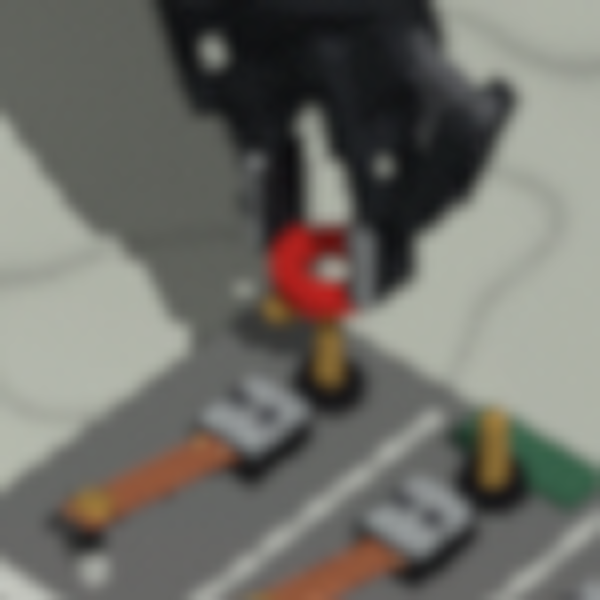

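The ring (left edge at crop 270, top at 225) is centred at about (329,267), straight above the left post's foot at (330,378). I'll lower it gently.

Request:
move_arm:
  motion:
    - [0, 0, 0, -0.0005, 0.0007, 0.008, 0.03]
    - [0, 0, 0, -0.0005, 0.0007, 0.016, 0.03]
    - [0, 0, 0, -0.0005, 0.0007, 0.022, 0.03]
    - [0, 0, 0, -0.0005, 0.0007, 0.022, 0.03]

```text
clock: 16.95
eef_pos: [602.0, 140.9, 76.3]
tcp_rot: [-3.141, -0.001, -3.058]
contact_force: [-0.2, 0.3, -0.5]
opening: 0.421
grasp_force: 25.1
```

Request:
move_arm:
  motion:
    - [0, 0, 0, 0, 0, 0.006, 0.03]
    - [0, 0, 0, 0, 0, 0.012, 0.03]
    - [0, 0, 0, 0, 0, 0.016, 0.03]
    - [0, 0, 0, 0, 0, 0.016, 0.03]

```text
clock: 17.45
eef_pos: [602.2, 140.9, 60.7]
tcp_rot: [-3.141, -0.001, -3.058]
contact_force: [-0.4, -0.1, 0.5]
opening: 0.418
grasp_force: 25.1
```

Request:
move_arm:
  motion:
    - [0, 0, 0, 0, 0, 0.002, 0.03]
    - [0, 0, 0, 0, 0, 0.0035, 0.03]
    - [0, 0, 0, 0, 0, 0.0035, 0.03]

```text
clock: 17.82
eef_pos: [602.5, 140.9, 57.6]
tcp_rot: [-3.142, -0.0, -3.058]
contact_force: [-0.5, -0.4, 0.5]
opening: 0.417
grasp_force: 25.1
```

Request:
move_arm:
  motion:
    - [0, 0, 0, 0, 0, 0, 0.055]
    - [0, 0, 0, 0, 0, 0, 0.055]
    - [0, 0, 0, 0, 0, 0, 0.055]
    - [0, 0, 0, 0, 0, -0.03, 0.055]
    - [0, 0, 0, 0, 0, -0.08, 0.055]
    - [0, 0, 0, 0, 0, -0.13, 0.055]
    - [0, 0, 0, 0, 0, -0.18, 0.055]
    - [0, 0, 0, 0, 0, -0.2, 0.055]

```text
clock: 18.82
eef_pos: [603.8, 141.3, 261.4]
tcp_rot: [3.141, 0.005, -3.058]
contact_force: [0.1, 0.1, -0.5]
opening: 0.641
grasp_force: 0.0
```

```bash
python3 - <<'E'
from h import *
s,_=shot('side','s7')
st=sensors.sense();print(st['clock'],st['eef_pos'],st['contact_force'])
im=cv2.imread('pics/s7.png')
cv2.imwrite('pics/c7.png',cv2.resize(im[180:255,245:345],None,fx=8,fy=8,interpolation=cv2.INTER_CUBIC))
E
```

```text
18.875 [604.32469233 141.36539913 262.86837724] [ 0.36894116 -0.40086792  2.53742214]
```

View pics/c7.png

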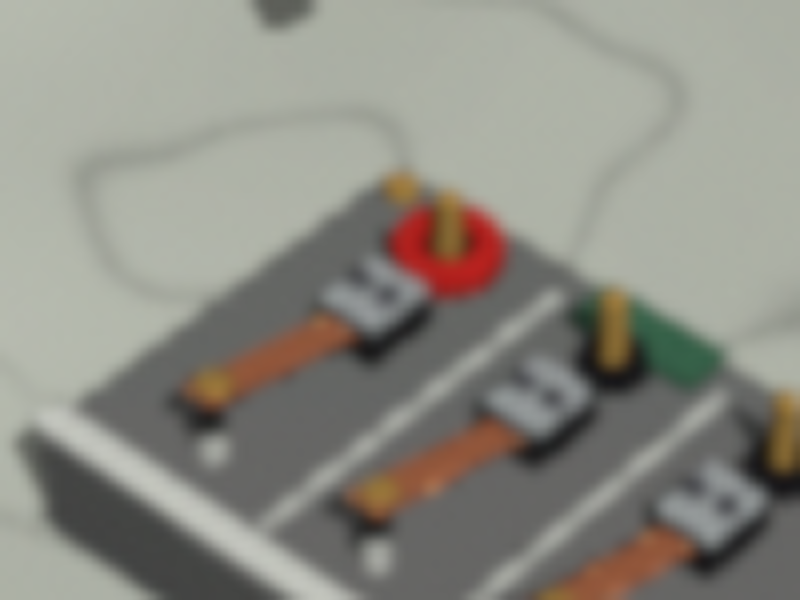

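The red ring lies flat at crop (450,250), seated right down around the left post, which stands up through it. The gripper is clear, so I'll hand in.

```bash
python3 -c "
from rig import order;print(order.sign_off())"
```

```text
the job is handed in; nothing more can be done
None
```

I pressed all three fingers to their stops (highest force read 14 N down, about 17 N in total), found the left one weak, dropped the small red ring over the post behind it, and handed the job in at about 19 s.

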